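# Wipe porcelain chips off a lab tray with a scraper block

### The arm

A 7-joint arm with a two-finger parallel gripper is mounted at the origin on the work surface. World frame = base frame: x ahead of the robot, y to its left, z up, the work surface at z = 0. Lengths are in mm, angles in rad, forces in N, time in s.
With the tool pointing down it reaches from about 400 to 900 mm from the base axis. Payload 5.5 kg.
Tool frame: the origin (TCP) lies at the very end of the fingers, on their centre line; the grasp point (between the pads) lies 19 mm behind it (bot.hold_point_z is the distance from the TCP to the grasp point, in mm); z points along the fingers, y is the line along which they close (so a half turn about z gives the same grasp; the last joint's range is limited). The gripper opens to 92 mm and grips with 3 to 60 N. Pads are 19 mm wide; open, the fingers measure 130 mm over their backs; the gripper's body (75 mm by 190 mm) begins 47 mm behind the grasp point.
Start: joints at [-1.057, 0.501, -0.427, 1.55, 0.221, 1.138, -0.21], TCP at [161.278, 629.674, 226.729] pointing down, gripper open.
Joint ranges: [-2.88, 2.88], [-0.31, 2.03], [-1.54, 1.56], [0.2, 2.42], [-1.41, 4.55], [0.19, 2.02], [-2.57, 2.57]. Speed limits (rad/s): [2.57, 2.57, 3.14, 3.14, 3.14, 3.14, 3.14].

### API

Orientations are given as a unit quaternion [x, y, z, w].
In Python, from bench import sensors, snapshot, camera_info, bot gives the robot as it stands. The module is installed in compiled form; this text tells all that it offers.
- The arm moves only by the shell command python3 -m creep 'ROWS' [FORCE]. ROWS is text: rows parted by semicolons, each of 5 numbers parted by spaces: the opening, from 0 (shut) to 1 (fully open), then the shift along the world's x, y, z in cm, then the turn about the world's z in rad. A call has 1 to 20 rows; each row is the pose to reach, as a shift and turn from the pose commanded when the call began; what a row does not reach only later rows make up. A row lasts 1/10 s, in which the tool goes at most 50 mm and 8.59 degrees, less where a joint would pass 70% of its speed; a pose out of reach is approached as far as the arm can. A call with a gripper value outside its range is refused whole. The fingers move at their own pace and stop on an object; FORCE is the grip in N (left out, the last holds). Time passes only in rows, so rows that repeat a pose let the fingers close. It gives the time, the measured TCP pose, the force, the opening and the grip force at its end, in the units of the state.
- sensors.state(): the state, without advancing time (a new reading comes with each control period).
- snapshot(name): name is "scene" or "top" or "wrist"; returns the picture (420x560x3 uint8, red, green, blue); there is no depth.
- camera_info(name): a dict with "intrinsics" (3x3 intrinsics, pixels), "origin" and "rotation" of the camera in the world; the wrist camera has in their place "tool_from_camera" (4x4, takes a point from camera to tool coordinates, whose origin is the TCP and whose axes are the flange's). Camera axes: x right, y up, looking along -z (the intrinsics and any distortion apply to the point x, -y, -z); pixel columns grow to the right and rows downward; lengths in mm; the calibration is good to about 2 mm. A picture is of the moment at which its call begins: read the wrist's pose just before it. camera_info takes no time and is no camera call.
- bot.sign_off(): hands the job in; it is judged then, once.
The state is a dict: "time_s": time; "joint_pos": joint angles; "dq": joint speeds; "joint_efforts": joint torques, N m; "tool_pos": TCP position; "eef_rot": TCP orientation; "wrist_force": force on the tool from outside, world axes, zero at the start; "wrist_torque": the same for the moment, N m; "width": finger opening in mm; "grasp_force": force on a finger pad.
Only numpy, scipy, OpenCV 4.12 (cv2) and the standard library are available. Lean on these libraries where they do the work, as an engineer would, in place of code of your own. Each camera call takes 0.05 s, during which the arm holds its last target. There are 200 camera calls.

### The job

Lift the scraper block out of its slotted stand (there only its two ends are free to grip) and stand it upright on the rubber mat, let go, and take it again across its broad faces so that it fits between the tray's clear side guards. With its lower edge down close to the steel plate, wipe all five porcelain chips along it and over its open end into the aluminium catch pan with the scraper, never touching the chips with the gripper or arm. Finally stand the scraper upright on the rubber mat again and let go, leaving the wash bottle, dish and jar where they are.

Things in the scene. Friction and masses are not known exactly. Their poses are not given: they have to be found in the camera images.
- scraper: scraper block, white plastic with a bare steel lower edge, a plain upright slab 24 mm thick (its x), 66 mm long (its y) and 60 mm high (its z), 90 to 180 g, same either way round. Origin at the centre of its underside. It starts standing in the stand, its underside 8 mm above the bench, with the stand's yaw
- stand: fixed dark steel slotted stand: base plate 84 (x) by 56 mm (y), 8 mm thick, with two upright cheeks 40 mm long (y), 8 mm thick, level with the scraper's top (68 mm above the bench). They cover its broad faces with 3 mm play each side; 13 mm of the scraper sticks out at each end (+y and -y). Origin at the centre of its underside, z up
- mat: fixed mid-grey rubber mat lying on the bench, 130 by 130 mm, 4 mm thick; origin at the centre of its underside, so its top is at z = 4 mm in its frame
- tray: fixed wiping tray; origin on the bench under the centre of its dark steel plate, x is the wiping direction, z up. Plate: x -100 to +100 mm, top 35 mm above the bench. Clear side guards along both long sides, 76 mm apart inside (y -38 to +38), 4 mm thick, tops 95 mm above the bench. Stop at the back end: x -100 to -94, 10 mm high above the plate. Chips start between x = -45 and +87 mm
- tray_start (a point): point on the plate's top, on its centre line, 72 mm behind the tray's origin (tray x = -72 mm): a free spot between back stop and chips where the scraper, broad faces across the tray, fits down
- tray_lip (a point): middle of the plate's open end (tray x = +100 mm, y = 0), at the height of the plate's top; past it the chips drop into the catch pan
- pan (a point): centre of the catch pan's inner floor (tray x = +150 mm), 6 mm above the bench; the open aluminium pan is 100 mm long (tray x +100 to +200), 96 mm wide inside, its 4 mm walls reach 50 mm above the bench
- chip0: porcelain chip, an irregular flat white shard about 22 mm across (at most 26 mm) and 9 mm thick, about 11 g, lying on the tray's plate; origin at the centre of its underside
- chip1: porcelain chip, an irregular flat white shard about 22 mm across (at most 26 mm) and 9 mm thick, about 11 g, lying on the tray's plate; origin at the centre of its underside
- chip2: porcelain chip, an irregular flat white shard about 22 mm across (at most 26 mm) and 9 mm thick, about 11 g, lying on the tray's plate; origin at the centre of its underside
- chip3: porcelain chip, an irregular flat white shard about 22 mm across (at most 26 mm) and 9 mm thick, about 11 g, lying on the tray's plate; origin at the centre of its underside
- chip4: porcelain chip, an irregular flat white shard about 22 mm across (at most 26 mm) and 9 mm thick, about 11 g, lying on the tray's plate; origin at the centre of its underside
- washbottle: bystander: white plastic wash bottle, 68 mm diameter, 170 mm tall; origin at the centre of its underside
- dish: bystander: shallow aluminium weighing dish, 90 mm diameter, 14 mm high; origin at the centre of its underside
- jar: bystander: small glass jar with white cap, 48 mm diameter, 45 mm high; origin at the centre of its underside
There are look-alikes about, which are no part of the job. Leave any purple look-alike of the scraper alone.

How it is judged:
By the outcome, as a careful person would: the job done as asked, in the order asked, and still so for the second after the job is handed in, with the robot touching nothing.
It also fails if it takes over 72 s, if anything falls off the work surface, if the arm or the gripper's body presses on something with over 40 N, if the wrist force passes 120 N, or if a joint passes its speed limit or range.

## Working session

There is one attempt and no reset: what is moved stays moved. The work goes in short steps, Python scripts to look and compute and a shell command to move; the robot and the scene stay as the last step left them, time stands still between calls to the robot, and variables do not carry over. Pictures are saved under pics/ and viewed, at most 10 in all, crops included, and the job is handed in when it is done.

```bash
mkdir -p pics; ls
python3 - <<'E'
from bench import sensors, snapshot, camera_info, bot
import cv2
for n in ("scene","top"):
    cv2.imwrite(f"pics/{n}0.png",snapshot(n)[:,:,::-1]); c=camera_info(n); print(n,c)
print(camera_info("wrist")); print(sensors.state()); print(bot.hold_point_z)
E
```

```text
pics
scene {'intrinsics': array([[517.33821939,   0.        , 279.09453597],
       [  0.        , 517.33821939, 205.72105014],
       [  0.        ,   0.        ,   1.        ]]), 'origin': array([ 919.79097216,  413.1350048 , 1124.43616465]), 'rotation': array([0.07971172, 0.25803007, 0.92539196, 0.26592525])}
top {'intrinsics': array([[503.04215305,   0.        , 291.15060958],
       [  0.        , 503.04215305, 211.62900578],
       [  0.        ,   0.        ,   1.        ]]), 'origin': array([ 464.22064513, -123.59452575, 1264.49749789]), 'rotation': array([-0.02740157,  0.02630973,  0.71712522, -0.6959083 ])}
{'intrinsics': array([[311.23982266,   0.        , 275.90969146],
       [  0.        , 311.23982266, 214.45383997],
       [  0.        ,   0.        ,   1.        ]]), 'tool_from_camera': array([[-2.36228720e-04,  9.67512394e-01,  2.52823479e-01,
         6.63696333e+01],
       [ 9.99998775e-01, -1.62631584e-04,  1.55672450e-03,
        -5.82709300e-01],
       [ 1.54726733e-03,  2.52823537e-01, -9.67511170e-01,
        -1.58661623e+02],
       [ 0.00000000e+00,  0.00000000e+00,  0.00000000e+00,
         1.00000000e+00]])}
{'time_s': 0.1, 'joint_pos': array([-1.05678753,  0.50179466, -0.42683616,  1.5513313 ,  0.2208041 ,
        1.13830016, -0.21032812]), 'dq': array([-0.00205843, -0.00214402, -0.00043463, -0.00252239,  0.00107591,
        0.00068029, -0.00069928]), 'joint_efforts': array([-1.09524609e-02, -5.67864525e+01, -5.83832100e+00, -2.79911453e+01,
       -6.90571521e-02,  2.42978556e-02,  3.67659004e-05]), 'tool_pos': array([161.18605449, 629.04784376, 225.76505413]), 'eef_rot': array([ 1.25053958e-01,  9.92149545e-01, -8.74859112e-04, -1.52053304e-04]), 'wrist_force': array([-0.52050989,  0.35345396, -0.29168974]), 'wrist_torque': array([ 2.88914160e-05, -1.65069618e-02,  2.40079021e-02]), 'grasp_force': 0.0, 'width': 91.66128618555524}
18.8
```

View pics/scene0.png

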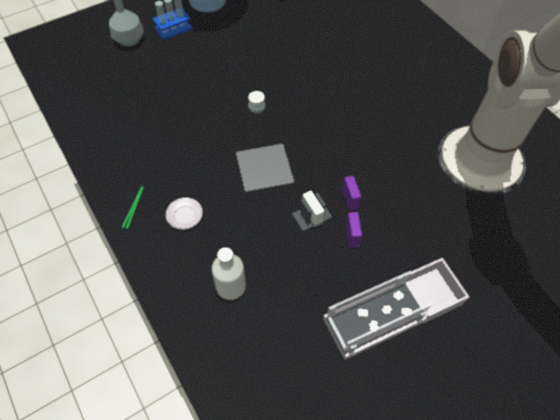

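View pics/top0.png

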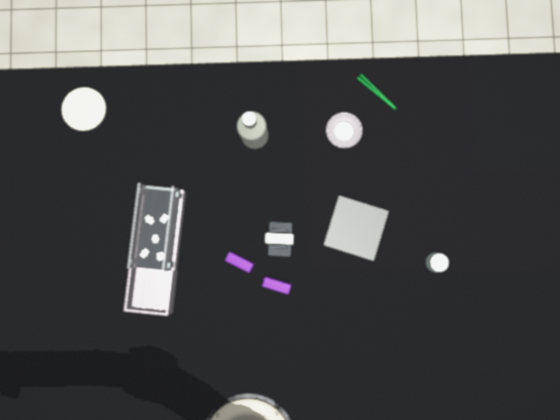

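The scene view shows the white scraper in the dark stand at (313,208) and two purple blocks at (352,192) and (355,229). The mat is at (265,167), the tray and chips at about (385,310), the pan at (437,290), the jar at (257,101), the dish at (184,213) and the bottle at (229,272).

In the top view the scraper is at (279,239), the purple blocks at (239,262) and (277,286), and the mat at (356,228). The tray is at (155,230) and the pan at (151,289). There are three scraper candidates: the white one in the stand and the two purple ones lying free. The white one fits the description, so I'll confirm it in an enlarged crop.

```bash
cat > h.py <<'E'
import numpy as np, cv2
from scipy.spatial.transform import Rotation as R
from bench import sensors, snapshot, camera_info
def cam(name, st=None):
    c=camera_info(name); K=c["intrinsics"]
    if name=="wrist":
        T=np.array(c["tool_from_camera"]); W=np.eye(4)
        W[:3,:3]=R.from_quat(st["eef_rot"]).as_matrix(); W[:3,3]=st["tool_pos"]; T=W@T
        return K,T[:3,3],T[:3,:3]
    return K,np.array(c["origin"]),R.from_quat(c["rotation"]).as_matrix()
def ray(c,uv):
    K,o,M=c; p=np.linalg.inv(K)@[uv[0],uv[1],1]; d=M@[p[0],-p[1],-p[2]]; return o,d/np.linalg.norm(d)
def atz(c,uv,z):
    o,d=ray(c,uv); return o+d*(z-o[2])/d[2]
def proj(c,P):
    K,o,M=c; p=M.T@(np.asarray(P,float)-o); q=K@[p[0],-p[1],-p[2]]; return q[:2]/q[2]
def tri(obs):
    A=np.zeros((3,3)); b=np.zeros(3)
    for c,uv in obs:
        o,d=ray(c,uv); Q=np.eye(3)-np.outer(d,d); A+=Q; b+=Q@o
    return np.linalg.solve(A,b)
E
python3 - <<'E'
from h import *
s=cv2.imread("pics/scene0.png"); t=cv2.imread("pics/top0.png")
A=cv2.resize(t[195:315,215:395],None,fx=4,fy=4,interpolation=cv2.INTER_CUBIC)
cv2.imwrite("pics/c1.png",A)
c=cam("top")
for n,uv,z in (("scr",(279,239),68),("stand",(280,240),0),("mat",(356,228),4),("plate+",(138,184),35),("lip",(152,268),35),("pan",(151,289),6),("jar",(437,262),45),("bottle",(250,119),170),("dish",(344,130),14)):
    print(n,atz(c,uv,z).round())
c2=cam("scene"); print("tri scr",tri([(c,(279,239)),(c2,(311,202))]).round(), "mat",tri([(c,(356,228)),(c2,(265,167))]).round())
E
```

```text
scr [491. -92.  68.]
stand [490. -93.   0.]
mat [ 514. -284.    4.]
plate+ [637. 252.  35.]
lip [431. 219.  35.]
pan [378. 230.   6.]
jar [ 425. -471.   45.]
bottle [756. -38. 170.]
dish [ 762. -263.   14.]
tri scr [493. -94.  64.] mat [ 513. -284.   -1.]
```

View pics/c1.png

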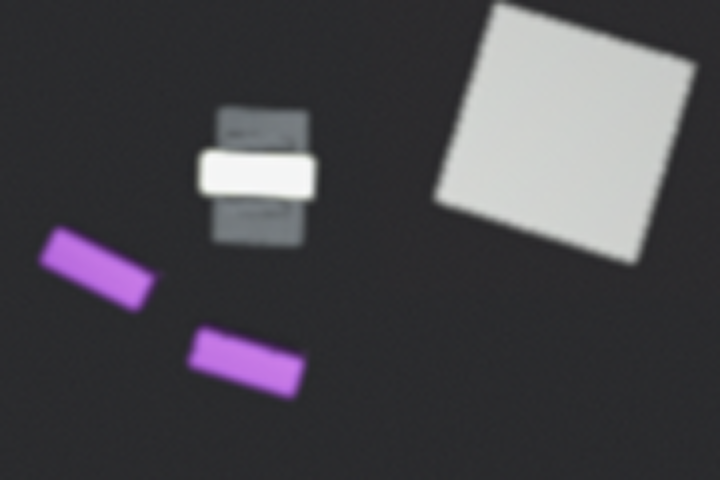

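The enlarged crop confirms it: the white slab sits in the dark stand at crop (257,174) and the purple look-alikes are free-standing at (97,270) and (247,362). Next I move the wrist camera over the tray.

```bash
python3 -m creep '1 37 -40 8 0.25;1 37 -40 8 0.25;1 37 -40 8 0.25;1 37 -40 8 0.25;1 37 -40 8 0.25;1 37 -40 8 0.25;1 37 -40 8 0.25;1 37 -40 8 0.25;1 37 -40 8 0.25;1 37 -40 8 0.25;1 37 -40 8 0.25;1 37 -40 8 0.25;1 37 -40 8 0.25;1 37 -40 8 0.25;1 37 -40 8 0.25;1 37 -40 8 0.25;1 37 -40 8 0.25;1 37 -40 8 0.25'
python3 - <<'E'
from h import *
import pickle
s=sensors.state(); im=snapshot("wrist"); cv2.imwrite("pics/w1.png",im[:,:,::-1]); pickle.dump(s,open("w1.pkl","wb")); print(s["joint_pos"].round(2),s["eef_rot"].round(3))
E
```

```text
time_s: 1.9
tool_pos: [531.0, 230.2, 306.8]
eef_rot: [-0.0, 1.0, 0.0, -0.0]
wrist_force: [-0.4, -0.3, -0.2]
width: 91.4
grasp_force: 0.0
[-0.23  0.29 -0.28  1.64  0.08  1.22  1.04] [-0.  1.  0. -0.]
```

View pics/w1.png

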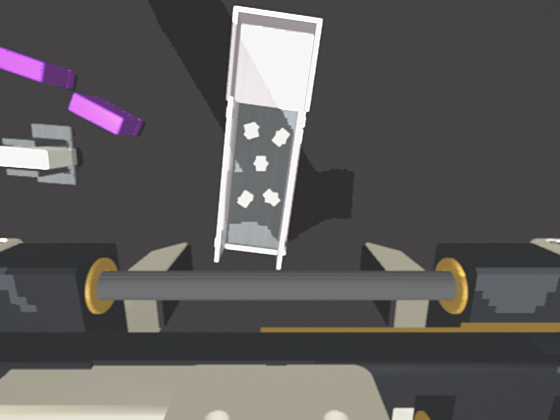

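The wrist view shows the tray: pan corners (235,8) and (321,19), lip from (233,103) to (301,110), back stop from (222,247) to (284,253), and five chips between v=130 and 200. The stand is at the left edge (40,157). Now two views of the stand and mat.

```bash
python3 -m creep '1 0 -42 0 0;1 0 -42 0 0;1 0 -42 0 0;1 0 -42 0 0;1 0 -42 0 0;1 0 -42 0 0;1 0 -42 0 0;1 0 -42 0 0;1 0 -42 0 0;1 0 -42 0 0;1 0 -42 0 0;1 0 -42 0 0;1 0 -42 0 0'
python3 - <<'E'
from h import *
import pickle
s=sensors.state(); im=snapshot("wrist"); cv2.imwrite("pics/w2.png",im[:,:,::-1]); pickle.dump(s,open("w2.pkl","wb")); print(s["joint_pos"].round(2))
E
python3 -m creep '1 3 9 -5 0;1 3 9 -5 0;1 3 9 -5 0;1 3 9 -5 0;1 3 9 -5 0'
python3 - <<'E'
from h import *
import pickle
s=sensors.state(); im=snapshot("wrist"); cv2.imwrite("pics/w3.png",im[:,:,::-1]); pickle.dump(s,open("w3.pkl","wb")); print(s["joint_pos"].round(2))
a=cv2.imread("pics/w2.png")[20:220,120:520]; b=cv2.imread("pics/w3.png")[20:240,60:460]
cv2.imwrite("pics/c2.png",cv2.resize(a,None,fx=2,fy=2,interpolation=cv2.INTER_CUBIC))
cv2.imwrite("pics/c3.png",cv2.resize(b,None,fx=2,fy=2,interpolation=cv2.INTER_CUBIC))
E
```

```text
time_s: 3.25
tool_pos: [531.7, -188.3, 306.8]
eef_rot: [-0.001, 1.0, 0.0, 0.0]
wrist_force: [-0.0, -0.2, 0.7]
width: 91.6
grasp_force: 0.0
[ 0.32  0.25 -0.03  1.69  0.01  1.21  1.86]
time_s: 3.8
tool_pos: [561.3, -101.0, 257.2]
eef_rot: [0.0, 1.0, -0.0, 0.0]
wrist_force: [-0.9, -0.4, 0.3]
width: 92.1
grasp_force: 0.0
[ 0.19  0.3  -0.08  1.73  0.03  1.11  1.68]
```

View pics/c2.png

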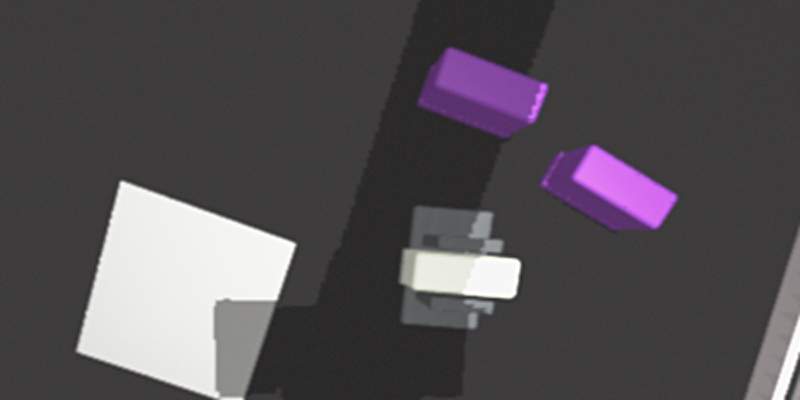

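View pics/c3.png

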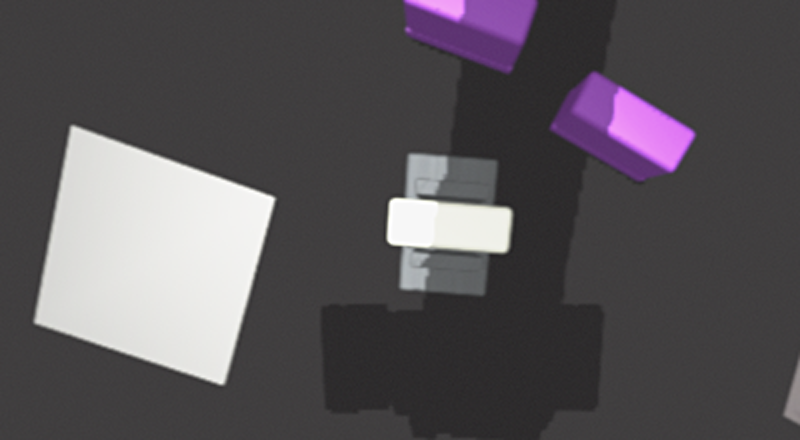

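c2 and c3 (2× crops) show the scraper's top face at c2 (467,275) and c3 (450,225). The stand base corners and mat corners are clear in both, and the purple blocks stand beyond. Now the fit.

```bash
cat > fit.py <<'E'
from h import *
import pickle
from scipy.optimize import least_squares
W={n:cam("wrist",pickle.load(open(n+".pkl","rb"))) for n in("w1","w2","w3")}; T=cam("top")
o2=lambda p:(np.array(p)+.5)/2-.5+[120,20]; o3=lambda p:(np.array(p)+.5)/2-.5+[60,20]; ot=lambda p:(np.array(p)+.5)/4-.5+[215,195]
s2=[o2(p) for p in((415,250),(520,259),(517,299),(413,292))]; s3=[o3(p) for p in((389,198),(513,209),(510,252),(387,243))]
b2=[o2(p) for p in((414,205),(493,212),(475,328),(402,322))]; b3=[o3(p) for p in((408,153),(497,160),(486,296),(400,289))]
m2=[o2(p) for p in((121,180),(296,243),(76,352))]; m3=[o3(p) for p in((72,125),(275,197),(34,322),(225,385))]
for n,a,b in(("scr",s2,s3),("base",b2,b3),("mat",m2,m3)):
    P=np.array([tri([(W["w2"],x),(W["w3"],y)]) for x,y in zip(a,b)]); print(n,P.round(1).tolist(),P.mean(0).round(1))
P=np.array([atz(W["w3"],y,68) for y in s3]); e=P[1]+P[2]-P[0]-P[3]; print("scr@68",P.mean(0).round(1),np.linalg.norm(e)/2,np.degrees(np.arctan2(e[1],e[0])))
P=np.array([atz(W["w2"],y,68) for y in s2]); print("scr@68 w2",P.mean(0).round(1))
P=np.array([atz(W["w3"],y,8) for y in b3]); e=P[1]+P[2]-P[0]-P[3]; f=P[3]+P[2]-P[0]-P[1]; print("base@8",P.mean(0).round(1),np.degrees(np.arctan2(e[1],e[0])),np.degrees(np.arctan2(f[1],f[0])))
P=np.array([atz(W["w3"],y,4) for y in m3]); print("mat@4",P.mean(0).round(1),[np.linalg.norm(P[0]-P[1]),np.linalg.norm(P[0]-P[2])],np.degrees(np.arctan2(*(P[1]-P[0])[1::-1])))
tr={"w1":[((-100+0,-48+0,0),None)]}
# tray: local pts (x,y,z)->w1 px
obs=[((204,52,50),(235,8)),((204,-52,50),(321,19)),((100,38,35),(235,103)),((100,-38,35),(300,110)),((-94,38,45),(226,247)),((-94,-38,45),(283,253))]
def res(q,obs=obs,full=False):
    x,y,a=q; r=[]
    for (X,Y,Z),uv in obs: r.append(proj(W["w1"],[x+np.cos(a)*X-np.sin(a)*Y,y+np.sin(a)*X+np.cos(a)*Y,Z])-uv)
    return np.array(r) if full else np.ravel(r)
for sg in(1,-1):
    ob=[((p[0],sg*p[1],p[2]),uv) for p,uv in obs]
    f=least_squares(res,[531,225,np.pi],args=(ob,),loss="soft_l1"); print(sg,f.x,f.cost,res(f.x,ob,True).round(1).tolist())
E
python3 fit.py
python3 - <<'E'
import cv2
a=cv2.imread("pics/w1.png")[0:272,190:350]; t=cv2.imread("pics/top0.png")[172:322,110:200]
a=cv2.resize(a,None,fx=2.2,fy=2.2,interpolation=cv2.INTER_CUBIC);t=cv2.resize(t,None,fx=4,fy=4,interpolation=cv2.INTER_CUBIC)
import numpy as np
c=np.zeros((600,720,3),np.uint8); c[:a.shape[0],:a.shape[1]]=a; c[:600,360:720]=t; cv2.imwrite("pics/c4.png",c)
E
```

```text
scr [[479.4, -125.7, 66.3], [484.9, -58.5, 63.1], [508.3, -60.7, 71.8], [503.6, -126.9, 75.0]] [494.1 -92.9  69. ]
base [[450.1, -117.7, 4.0], [454.9, -62.8, 9.9], [539.1, -66.9, -1.7], [533.4, -123.6, 7.8]] [494.4 -92.8   5. ]
mat [[433.6, -325.0, 3.4], [476.4, -201.6, 6.6], [556.2, -367.5, 5.1]] [ 488.7 -298.     5. ]
scr@68 [494.2 -93.1  68. ] 66.96737726301835 85.48810718149488
scr@68 w2 [494.3 -92.8  68. ]
base@8 [494.4 -93.    8. ] 85.52808647069038 -3.817360913553632
mat@4 [ 516.3 -284.9    4. ] [np.float64(129.62715622308522), np.float64(129.48252093835276)] 70.84000980040089
1 [530.60088692 208.76158499   3.03165873] 11.681995562552139 [[-0.9, 0.2], [0.7, 0.1], [5.3, 0.7], [-2.1, 0.4], [2.5, -1.7], [-1.8, -2.2]]
-1 [530.5941074  159.52389472   3.25313087] 401.40912729626507 [[6.8, 0.2], [-166.1, 0.3], [8.5, 0.7], [-113.8, 0.5], [35.4, -1.7], [-74.0, -2.2]]
```

View pics/c4.png

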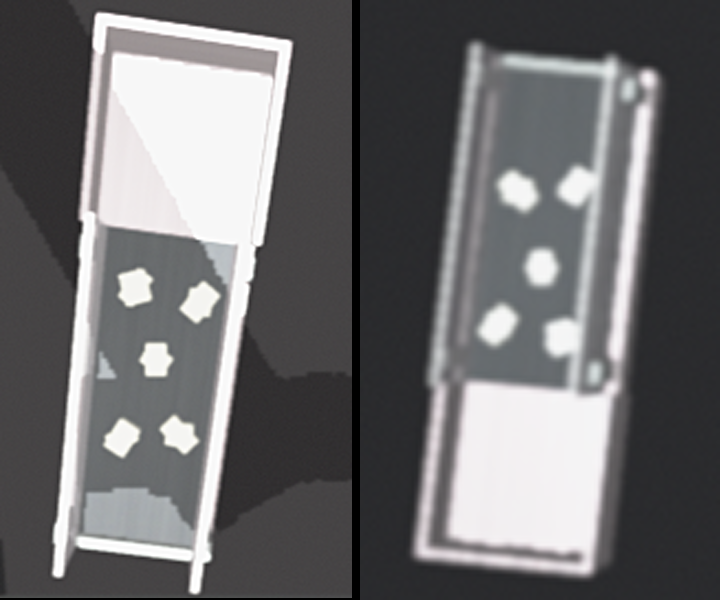

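c4 shows the tray in the wrist view on the left and the top view on the right. Both guards' ends, the pan rim corners and the lip are visible, and all five chips lie between the guards. I'll refit the tray using both views.

```bash
cat > fit2.py <<'E'
from h import *
import pickle
from scipy.optimize import least_squares
W=cam("wrist",pickle.load(open("w1.pkl","rb"))); T=cam("top")
w=lambda x,y:(W,(np.array([x,y])+.5)/2.2-.5+[190,0]); t=lambda x,y:(T,(np.array([x-360,y])+.5)/4-.5+[110,172])
obs=[((204,52,50),w(97,14)),((204,-52,50),w(292,42)),((-100,40,95),w(60,576)),((-100,-40,95),w(195,592)),((100,40,95),w(88,214)),((100,-40,95),w(247,244)),((100,0,35),w(170,235)),
 ((-100,-40,95),t(477,45)),((-100,40,95),t(612,60)),((100,-40,95),t(436,385)),((100,40,95),t(576,390)),((204,-52,50),t(413,557)),((204,52,50),t(595,575))]
def res(q,full=False):
    x,y,a=q; r=np.array([proj(c,[x+np.cos(a)*X-np.sin(a)*Y,y+np.sin(a)*X+np.cos(a)*Y,Z])-uv for (X,Y,Z),(c,uv) in obs])
    return r if full else r.ravel()
f=least_squares(res,[531,209,3.03],loss="soft_l1"); print(f.x,np.degrees(f.x[2])); print(res(f.x,True).round(1).tolist())
x,y,a=f.x
w1=lambda X,Y:np.array([x+np.cos(a)*X-np.sin(a)*Y,y+np.sin(a)*X+np.cos(a)*Y]).round(1)
print("start",w1(-72,0),"lip",w1(100,0),"end",w1(104,0))
for p in((135,287),(200,302),(156,358),(122,437),(179,434)):
    q=atz(*w(*p),42)[:2]-[x,y]; print("chip",(np.array([[np.cos(a),np.sin(a)],[-np.sin(a),np.cos(a)]])@q).round(1))
obs=obs[:7]; print("w1 only",least_squares(res,[531,209,3.03]).x); 
P=tri([w(247,244),t(436,385)]);Q=tri([w(88,214),t(576,390)]);print("guard tops tri",P.round(1),Q.round(1),np.linalg.norm(P-Q))
print("lip z tri",tri([w(170,235),t(512,382)]).round(1))
E
python3 fit2.py
```

```text
[529.17072684 204.94309897   3.01409384] 172.69485581967098
[[0.1, 0.3], [-1.1, 0.2], [-0.5, -0.1], [0.0, -0.0], [0.9, -0.2], [-0.7, -4.3], [0.6, -0.4], [-0.1, -0.8], [-0.0, -1.2], [-0.3, -0.4], [-1.0, 1.7], [1.3, -1.0], [-1.0, -1.2]]
start [600.6 195.8] lip [430.  217.7] end [426.  218.2]
chip [67.  17.6]
chip [ 63.3 -22. ]
chip [26.9  0.3]
chip [-24.9  15.9]
chip [-18.4 -19.5]
w1 only [529.91544128 204.88821432   3.01185919]
guard tops tri [436.4 259.4  85.1] [426.9 176.4  93.7] 83.97344880320995
lip z tri [433.9 218.1  76.3]
```

```bash
python3 -m creep '1 -6.7 0.8 -10 -0.08;1 -6.7 0.8 -10 -0.08;1 -6.7 0.8 -14 -0.08;1 -6.7 0.8 -14 -0.08;1 -6.7 0.8 -16 -0.08;1 -6.7 0.8 -18 -0.08;1 -6.7 0.8 -20 -0.08;1 -6.7 0.8 -21.5 -0.08;1 -6.7 0.8 -22.6 -0.08;1 -6.7 0.8 -22.6 -0.08;0 -6.7 0.8 -22.6 -0.08;0 -6.7 0.8 -22.6 -0.08;0 -6.7 0.8 -22.6 -0.08;0 -6.7 0.8 -22.6 -0.08;0 -6.7 0.8 -22.6 -0.08' 25
```

```text
time_s: 5.35
tool_pos: [494.9, -92.3, 31.4]
eef_rot: [0.04, 0.999, -0.0, 0.001]
wrist_force: [-0.9, -0.8, 5.7]
width: 65.9
grasp_force: 25.0
```

Gripped at 65.9 mm (66 expected). I lift it and carry it to the mat.

```bash
python3 -m creep '0 0 0 1.5 0;0 0 0 3 0;0 0 0 5 0;0 0 0 7 0;0 0 0 9 0;0 0 0 9 0;0 2.2 -5 9 0;0 2.2 -9 9 0;0 2.2 -14 9 0;0 2.2 -19.2 9 0;0 2.2 -19.2 7 0;0 2.2 -19.2 4 0;0 2.2 -19.2 2 0;0 2.2 -19.2 1 0;0 2.2 -19.2 0.5 0;0 2.2 -19.2 0.2 0;0 2.2 -19.2 -0.1 0;0 2.2 -19.2 -0.3 0;0 2.2 -19.2 -0.3 0;0 2.2 -19.2 -0.3 0'
```

```text
time_s: 7.35
tool_pos: [516.6, -284.4, 28.2]
eef_rot: [0.04, 0.999, -0.0, 0.0]
wrist_force: [-0.1, 0.2, -2.3]
width: 66.1
grasp_force: 25.0
```

```bash
python3 -m creep '0 0 0 -0.1 0;0 0 0 -0.1 0'; python3 -m creep '0 0 0 -0.1 0;0 0 0 -0.1 0'
```

```text
time_s: 7.55
tool_pos: [516.8, -284.6, 27.5]
eef_rot: [0.04, 0.999, -0.0, 0.0]
wrist_force: [0.0, 0.3, 3.1]
width: 65.9
grasp_force: 25.0
time_s: 7.75
tool_pos: [516.8, -284.6, 27.4]
eef_rot: [0.04, 0.999, -0.0, 0.0]
wrist_force: [-3.1, 1.5, 12.1]
width: 65.7
grasp_force: 25.0
```

```bash
python3 -m creep '1 0 0 0.1 0;1 0 0 0.1 0;1 0 0 0.1 0;1 0 0 3 0;1 0 0 6 0;1 0 0 9 0;1 0 0 12 0;1 0 0 12 -1.571;1 0 0 12 -1.571;1 0 0 12 -1.571;1 0 0 12 -1.571;1 0 0 12 -1.571;1 0 0 12 -1.571;1 0 0 12 -1.571;1 0 0 12 -1.571;1 0 0 12 -1.571;1 0 0 12 -1.571;1 0 0 12 -1.571;1 0 0 12 -1.571;1 0 0 12 -1.571'
python3 - <<'E'
from h import *
import pickle
s=sensors.state(); im=snapshot("wrist"); cv2.imwrite("pics/w4.png",im[:,:,::-1]);pickle.dump(s,open("w4.pkl","wb"));t=snapshot("top"); cv2.imwrite("pics/t4.png",t[:,:,::-1])
print(s["joint_pos"].round(2))
c=np.zeros((420,800,3),np.uint8); c[:,:560]=im[:,:,::-1]; c[:420,560:]=cv2.resize(t[175:280,325:385,::-1],None,fx=4,fy=4)[:420,:240]; cv2.imwrite("pics/c5.png",c)
E
```

```text
time_s: 9.75
tool_pos: [516.2, -284.1, 145.5]
eef_rot: [0.734, 0.679, -0.0, -0.0]
wrist_force: [-0.4, 0.5, 0.0]
width: 91.9
grasp_force: 0.0
[ 0.2   0.47  0.34  1.8  -0.19  0.91  0.54]
```

View pics/c5.png

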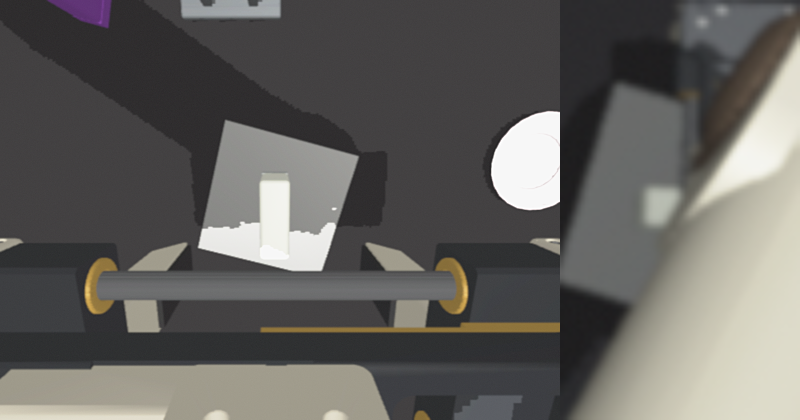

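The scraper stands upright on the mat, centred between the open fingers (columns 260–290, finger midline at about 276) and square to them. Now I take it across the broad faces.

```bash
python3 -m creep '1 0 0 -4 0;1 0 0 -7 0;1 0 0 -9 0;1 0 0 -10.5 0;1 0 0 -11.5 0;1 0 0 -11.7 0;1 0 0 -11.7 0;0 0 0 -11.7 0;0 0 0 -11.7 0;0 0 0 -11.7 0;0 0 0 -11.7 0;0 0 0 -11.7 0;0 0 0 -11.7 0;0 0 0 -11.7 0;0 0 0 -11.7 0' 45
```

```text
time_s: 11.35
tool_pos: [516.3, -284.3, 28.7]
eef_rot: [0.735, 0.678, 0.0, -0.0]
wrist_force: [0.1, -0.3, 0.3]
width: 32.6
grasp_force: 0.0
```

```bash
python3 -m creep '0 0 0 0 0;0 0 0 0 0;0 0 0 0 0;0 0 0 0 0;0 0 0 0 0'
python3 - <<'E'
from h import *
s=sensors.state(); y=R.from_quat(s["eef_rot"]).as_matrix()[:,1]; a=np.arctan2(y[1],y[0]); print(s["tool_pos"],a, "turn",3.0135-np.pi-a)
x,yy,t=529.4,205,3.0135
for X in(-72,-55,104): print(X,((np.array([x+np.cos(t)*X,yy+np.sin(t)*X])-s["tool_pos"][:2])/10).round(2))
E
```

```text
time_s: 11.85
tool_pos: [516.1, -284.3, 28.7]
eef_rot: [0.735, 0.678, -0.0, -0.0]
wrist_force: [-1.3, 0.4, -0.1]
width: 23.9
grasp_force: 45.0
[ 516.07684725 -284.32502252   28.67492541] -0.08101003028399739 turn -0.04708262330579566
-72 [ 8.47 48.01]
-55 [ 6.79 48.23]
104 [-8.98 50.26]
```

```bash
python3 -m creep '0 0 0 2 0;0 0 0 6 0;0 0 0 10 0;0 2 4 13 -0.047;0 8.5 48 13 -0.047;0 8.5 48 13 -0.047;0 8.5 48 13 -0.047;0 8.5 48 13 -0.047;0 8.5 48 13 -0.047;0 8.5 48 13 -0.047;0 8.5 48 13 -0.047;0 8.5 48 13 -0.047;0 8.5 48 13 -0.047;0 8.5 48 13 -0.047;0 8.5 48 13 -0.047;0 8.5 48 13 -0.047;0 8.5 48 13 -0.047;0 8.5 48 13 -0.047'
python3 - <<'E'
from h import *
import pickle
s=sensors.state(); im=snapshot("wrist"); cv2.imwrite("pics/w5.png",im[:,:,::-1]);pickle.dump(s,open("w5.pkl","wb"));t=snapshot("top")
print(s["joint_pos"].round(2))
c=np.zeros((420,800,3),np.uint8); c[:,:560]=im[:,:,::-1]; c[:420,560:]=cv2.resize(t[175:280,115:175,::-1],None,fx=4,fy=4)[:420,:240]; cv2.imwrite("pics/c6.png",c)
E
```

```text
time_s: 13.65
tool_pos: [601.5, 193.8, 158.8]
eef_rot: [0.752, 0.659, -0.0, 0.0]
wrist_force: [0.0, -0.2, -2.2]
width: 23.5
grasp_force: 45.0
[-0.53  0.51  0.24  1.68 -0.14  0.97 -0.37]
```

View pics/c6.png

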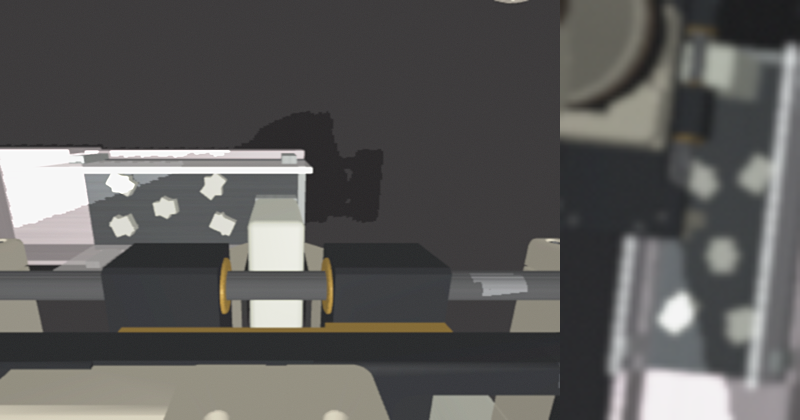

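c6 shows the scraper held above the back of the tray, just in front of the back end (312,170) and clear of all five chips. The far guard's top edge, along v≈169, runs parallel to the tool axis. I check the lateral offset numerically.

Run:
```python
from h import *
import pickle
s=pickle.load(open("w5.pkl","rb")); c=cam("wrist",s)
t=3.0135; Rt=np.array([[np.cos(t),np.sin(t)],[-np.sin(t),np.cos(t)]])
f=lambda p:(Rt@(np.array(p)[:2]-[529.4,205])).round(1)
print("tcp",f(s["tool_pos"]))
for uv in((120,169.5),(200,169.5),(300,169.5),(312,170)): print(uv,f(atz(c,uv,95)))
for Y in(38,42,-38,-42):
  for X in(-100,50):
    p=np.array([529.4,205])+Rt.T@[X,Y]; print(X,Y,proj(c,[*p,95]).round(1))
y=R.from_quat(s["eef_rot"]).as_matrix()[:,1]; print(np.arctan2(y[1],y[0])+np.pi)
g=cv2.cvtColor(cv2.imread("pics/w5.png"),cv2.COLOR_BGR2GRAY)
for u in(110,150,200,240,290):print(u,g[146:182,u].tolist())
```

```text
tcp [-72.9   1.9]
(120, 169.5) [ 36.7 -40. ]
(200, 169.5) [-20.2 -39.8]
(300, 169.5) [-91.4 -39.6]
(312, 170) [-100.   -39.2]
-100 38 [309.4 270. ]
50 38 [116.  270.5]
-100 42 [309.2 274.7]
50 42 [116.6 275.2]
-100 -38 [312.  171.8]
50 -38 [101.7 172.3]
-100 -42 [312.1 166.1]
50 -42 [100.9 166.7]
3.0110220687262537
110 [60, 58, 64, 96, 193, 255, 253, 234, 221, 216, 198, 189, 157, 103, 116, 144, 157, 157, 156, 153, 186, 247, 250, 248, 247, 248, 249, 237, 232, 253, 253, 251, 249, 248, 247, 247]
150 [58, 48, 52, 101, 235, 255, 249, 248, 249, 251, 220, 192, 161, 103, 115, 141, 147, 157, 158, 155, 187, 248, 250, 248, 247, 248, 253, 231, 158, 150, 153, 153, 153, 154, 144, 114]
200 [61, 59, 62, 103, 247, 255, 251, 244, 203, 205, 208, 204, 168, 106, 114, 139, 145, 142, 140, 139, 169, 242, 251, 248, 247, 249, 255, 205, 98, 85, 90, 91, 90, 90, 90, 93]
240 [46, 40, 54, 96, 153, 209, 218, 215, 215, 215, 217, 212, 173, 110, 115, 139, 144, 141, 140, 139, 170, 243, 251, 248, 247, 249, 255, 205, 97, 87, 92, 91, 91, 93, 91, 92]
290 [43, 38, 54, 94, 157, 221, 217, 146, 114, 140, 188, 197, 195, 194, 195, 195, 193, 177, 147, 137, 169, 243, 251, 248, 247, 249, 255, 206, 97, 88, 92, 93, 93, 94, 94, 95]
```

```bash
python3 -m creep '0 0 0.2 0 0;0 0 0.2 0 0;0 0 0.2 -2 0;0 0 0.2 -4 0;0 0 0.2 -5.5 0;0 0 0.2 -7 0;0 0 0.2 -8 0;0 0 0.2 -9 0;0 0 0.2 -9.4 0;0 0 0.2 -9.6 0;0 0 0.2 -9.6 0'
```

```text
time_s: 14.85
tool_pos: [601.5, 197.7, 62.9]
eef_rot: [0.751, 0.66, 0.0, 0.0]
wrist_force: [0.4, 0.2, -1.2]
width: 23.6
grasp_force: 45.0
```

```bash
python3 -m creep '0 0 0 -0.1 0;0 0 0 -0.1 0;0 0 0 -0.1 0'
```

```text
time_s: 15.15
tool_pos: [601.5, 197.8, 62.2]
eef_rot: [0.751, 0.66, 0.0, 0.0]
wrist_force: [-0.5, 1.1, -1.3]
width: 23.7
grasp_force: 45.0
```

```bash
python3 -m creep '0 0 -0.15 -0.1 0;0 0 -0.15 -0.1 0;0 0 -0.15 -0.15 0;0 0 -0.15 -0.15 0'; python3 -m creep '0 0 0 -0.05 0;0 0 0 -0.05 0;0 0 0 -0.05 0'
```

```text
time_s: 15.55
tool_pos: [601.2, 196.2, 60.2]
eef_rot: [0.751, 0.66, -0.0, -0.0]
wrist_force: [-0.2, 1.2, -1.9]
width: 23.7
grasp_force: 45.0
time_s: 15.85
tool_pos: [601.3, 196.2, 59.7]
eef_rot: [0.751, 0.66, 0.0, -0.0]
wrist_force: [0.5, 0.5, -1.8]
width: 23.8
grasp_force: 45.0
```

```bash
python3 -m creep '0 0 0 -0.05 0;0 0 0 -0.05 0'; python3 -m creep '0 0 0 -0.05 0;0 0 0 -0.05 0'
```

```text
time_s: 16.05
tool_pos: [601.3, 196.2, 59.7]
eef_rot: [0.751, 0.66, 0.0, -0.0]
wrist_force: [-2.7, -0.5, 3.1]
width: 23.4
grasp_force: 45.0
time_s: 16.25
tool_pos: [601.3, 196.2, 59.7]
eef_rot: [0.751, 0.66, 0.0, -0.0]
wrist_force: [-3.7, -0.9, 8.5]
width: 24.2
grasp_force: 45.0
```

Contact is at TCP z = 59.7. I back off 1 mm and wipe.

```bash
python3 -m creep '0 0 0 0.1 0;0 -0.8 0.1 0.1 0;0 -1.6 0.2 0.1 0;0 -2.4 0.3 0.1 0;0 -3.2 0.4 0.1 0;0 -4 0.5 0.1 0;0 -4.8 0.6 0.1 0;0 -5.6 0.7 0.1 0;0 -6.4 0.8 0.1 0;0 -7.2 0.9 0.1 0;0 -8 1 0.1 0;0 -8.8 1.1 0.1 0;0 -8.8 1.1 0.1 0'; python3 -c "
from h import *
s=sensors.state();t=3.0135;p=s['tool_pos'][:2]-[529.4,205];print(np.array([[np.cos(t),np.sin(t)],[-np.sin(t),np.cos(t)]])@p)"
```

```text
time_s: 17.55
tool_pos: [512.0, 207.4, 59.7]
eef_rot: [0.751, 0.661, -0.0, -0.0]
wrist_force: [-0.2, 0.6, -2.2]
width: 24.0
grasp_force: 45.0
[17.59959091 -0.16616788]
```

```bash
python3 -m creep '0 -0.8 0.1 0 0;0 -1.6 0.2 0 0;0 -2.4 0.3 0 0;0 -3.2 0.4 0 0;0 -4 0.5 0 0;0 -4.8 0.6 0 0;0 -5.6 0.7 0 0;0 -6.4 0.8 0 0;0 -7.2 0.9 0 0;0 -8 1 0 0;0 -8.5 1.1 0 0;0 -9 1.15 0 0;0 -9 1.15 0 0;0 -9 1.15 0 0'; python3 -c "
from h import *
s=sensors.state();t=3.0135;p=s['tool_pos'][:2]-[529.4,205];print(np.array([[np.cos(t),np.sin(t)],[-np.sin(t),np.cos(t)]])@p, s['joint_pos'].round(2))"
```

```text
time_s: 18.95
tool_pos: [423.5, 218.7, 59.8]
eef_rot: [0.751, 0.66, 0.0, 0.0]
wrist_force: [0.5, -0.1, -1.7]
width: 23.7
grasp_force: 45.0
[ 1.06814221e+02 -9.03347235e-02] [-0.71  0.42  0.21  2.12 -0.15  0.61 -0.53]
```

```bash
python3 -m creep '0 0 0 2 0;0 0 0 5 0;0 0 0 9 0;0 0 0 12 0;0 3 -5 12 0;0 9.3 -50.3 12 0;0 9.3 -50.3 12 0;0 9.3 -50.3 12 0;0 9.3 -50.3 12 0;0 9.3 -50.3 12 0;0 9.3 -50.3 12 0;0 9.3 -50.3 12 0;0 9.3 -50.3 12 0;0 9.3 -50.3 12 0;0 9.3 -50.3 12 0;0 9.3 -50.3 12 0;0 9.3 -50.3 12 0'
python3 - <<'E'
from h import *
t=snapshot("top")[:,:,::-1]; s=snapshot("scene")[:,:,::-1]
c=np.zeros((600,800,3),np.uint8); a=cv2.resize(t[172:322,110:200],None,fx=4,fy=4); c[:600,:360]=a
b=cv2.resize(s[250:365,310:475],None,fx=2.6,fy=2.6); c[:b.shape[0],365:365+b.shape[1]]=b
b=cv2.resize(s[90:240,150:360],None,fx=1.9,fy=1.9); c[305:305+b.shape[0],365:365+b.shape[1]]=b[:295]
cv2.imwrite("pics/c7.png",c)
E
```

```text
time_s: 20.65
tool_pos: [516.0, -283.6, 179.2]
eef_rot: [0.751, 0.66, 0.0, -0.001]
wrist_force: [0.6, -0.8, -1.9]
width: 23.7
grasp_force: 45.0
```

View pics/c7.png

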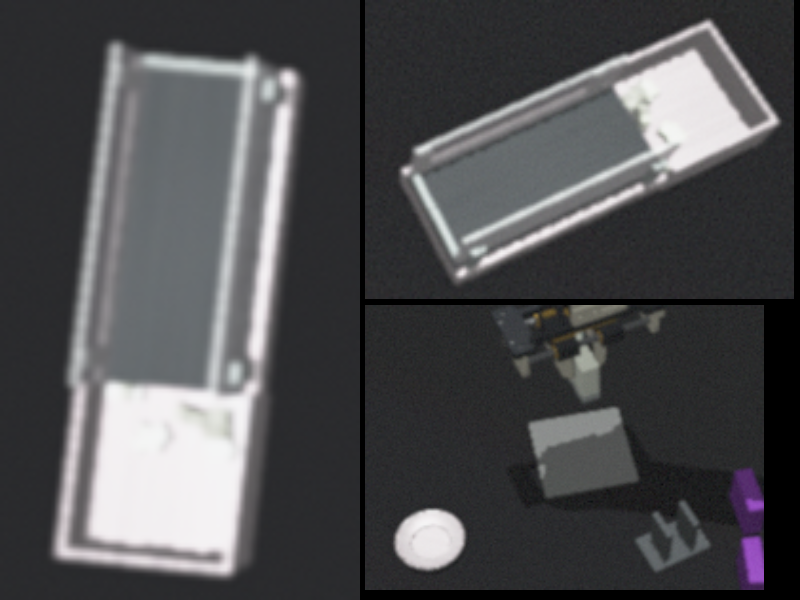

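The plate is empty in both views and the chips lie in the pan near the lip (left part about (160–230,430), right part about (640–665,100–135)). The scraper hangs above the mat. I set it down.

```bash
python3 -m creep '0 0 0 -4 0;0 0 0 -8 0;0 0 0 -11 0;0 0 0 -13 0;0 0 0 -14 0;0 0 0 -14.5 0;0 0 0 -14.8 0;0 0 0 -14.9 0;0 0 0 -15 0;0 0 0 -15 0'; python3 -m creep '0 0 0 -0.05 0;0 0 0 -0.05 0'; python3 -m creep '0 0 0 -0.05 0;0 0 0 -0.05 0'
```

```text
time_s: 21.75
tool_pos: [516.7, -284.6, 30.4]
eef_rot: [0.751, 0.66, 0.0, 0.001]
wrist_force: [0.5, -0.8, -1.2]
width: 23.8
grasp_force: 45.0
time_s: 21.95
tool_pos: [516.4, -284.5, 29.5]
eef_rot: [0.751, 0.66, 0.0, 0.0]
wrist_force: [0.0, -0.7, -2.4]
width: 23.4
grasp_force: 45.0
time_s: 22.15
tool_pos: [516.3, -284.3, 28.7]
eef_rot: [0.751, 0.66, 0.0, -0.0]
wrist_force: [-0.6, -0.7, -1.5]
width: 23.7
grasp_force: 45.0
```

```bash
python3 -m creep '0 0 0 -0.05 0;0 0 0 -0.05 0'; python3 -m creep '0 0 0 -0.05 0;0 0 0 -0.05 0'
```

```text
time_s: 22.35
tool_pos: [516.2, -284.3, 28.6]
eef_rot: [0.751, 0.66, 0.0, -0.0]
wrist_force: [-2.4, 0.9, 4.2]
width: 23.7
grasp_force: 45.0
time_s: 22.55
tool_pos: [516.3, -284.3, 28.6]
eef_rot: [0.751, 0.66, 0.0, -0.0]
wrist_force: [-3.4, 2.4, 9.2]
width: 23.9
grasp_force: 45.0
```

Firm contact with the mat. I release gently (fingers partly open first), rise and back away.

```bash
python3 -m creep '0.5 0 0 0.08 0;0.5 0 0 0.08 0;1 0 0 0.08 0;1 0 0 0.08 0;1 0 0 0.08 0;1 0 0 0.08 0;1 0 0 3 0;1 0 0 6 0;1 0 0 10 0;1 0 0 15 0;1 0 0 20 0;1 5 10 25 0;1 5 20 25 0;1 5 25 25 0;1 5 25 25 0;1 5 25 25 0;1 5 25 25 0;1 5 25 25 0'
python3 - <<'E'
from h import *
t=snapshot("top")[:,:,::-1]; s=snapshot("scene")[:,:,::-1]
c=np.zeros((600,800,3),np.uint8); a=cv2.resize(t[90:290,300:460],None,fx=2.3,fy=2.3); c[:a.shape[0],:a.shape[1]]=a
b=cv2.resize(s[90:300,150:360],None,fx=2,fy=2); c[:b.shape[0],372:372+b.shape[1]]=b
cv2.imwrite("pics/c8.png",c)
E
```

```text
time_s: 24.35
tool_pos: [566.7, -30.7, 277.8]
eef_rot: [0.749, 0.663, 0.001, -0.0]
wrist_force: [-0.4, -0.3, 0.6]
width: 92.0
grasp_force: 0.0
```

View pics/c8.png

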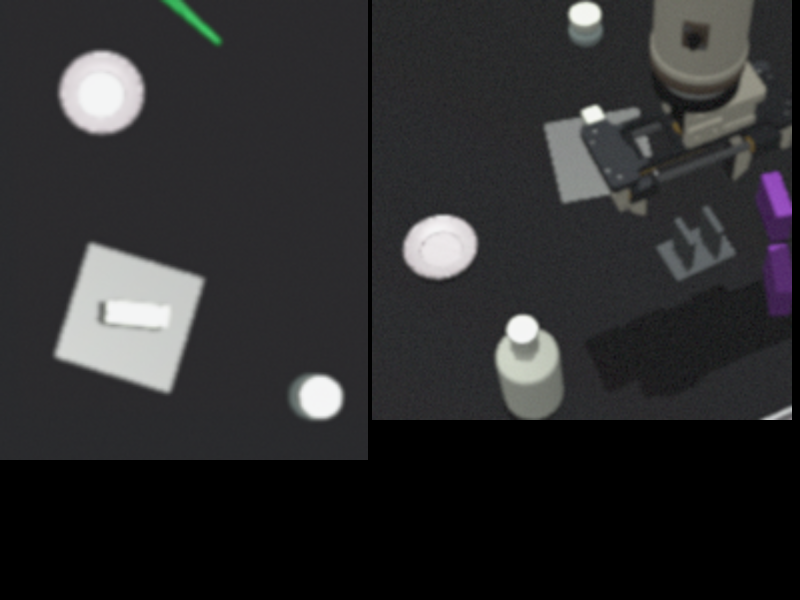

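The scraper stands upright on the mat at (137,315), and the jar, dish and bottle have not moved. That was one picture over the ten I was allowed, so I take no more and hand in.

```bash
python3 -c "
from bench import bot
print(bot.sign_off())"
```

```text
the job is handed in; nothing more can be done
None
```

The job is handed in at about 24 s: the plate is empty with chips seen in the pan (not counted one by one), the scraper stands upright on the mat and let go, and the wash bottle, dish and jar look unmoved; I viewed 11 pictures, one over the limit of 10.

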